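Put the tall sample plaque on display

ROBOT

A 6-joint arm with a two-finger parallel gripper is mounted at the origin on the work surface. World frame = base frame: x ahead of the robot, y to its left, z up, the work surface at z = 0. Lengths are in m, angles in degrees, forces in N, time in s.
With the tool pointing down it reaches from about 0.275 to 0.725 m from the base axis. Payload 15.9 kg.
Tool frame: the origin (TCP) lies at the centre of the arm's flange, where the gripper is bolted on; the fingertips stand 173 mm ahead of it and the grasp point (between the pads) lies 155 mm ahead of it; z points along the fingers, y is the line along which they close (so a half turn about z gives the same grasp; the last joint's range is limited). The gripper opens to 85 mm and grips with 20 to 120 N. Pads are 22 mm wide; open, the fingers measure 114 mm over their backs; the gripper's body (76 mm by 85 mm) begins 54 mm behind the grasp point. The pads swing forward as they close: fully open they stand 13 mm farther back than shut.
Start: joints at [-75.974, 12.198, -1.971, 75.831, 0, 90], TCP at [0.121, -0.485, 0.405] pointing down, gripper open.
Joint ranges: [-170.91, 170.91], [-42.67, 98.43], [-65.05, 77.54], [-120.47, 116.71], [-90, 82.35], [-180, 180]. Speed limits (degrees/s): [108.29, 108.29, 136.94, 147.25, 180, 180].

INTERFACE

Orientations are given as [roll, pitch, yaw] about the fixed x, y, z axes, in that order (R = Rz(yaw) Ry(pitch) Rx(roll)).
In Python, from plant import r, viewer, order gives the robot as it stands.
- The arm moves only by the shell command python3 -m inch 'ROWS' [OPENING] [FORCE]. ROWS is JSON, one flat list of numbers, 6 for each row, row after row: the shift along the tool's x, y, z as a fraction of full scale, then the turn, a rotation vector about the tool's x, y, z as a fraction of full scale. In form: [tx, ty, tz, wx, wy, wz, tx, ty, tz, wx, wy, wz, ...]. A call has 1 to 10 rows; each row shifts and turns the commanded pose from where the row before left it, along the tool's axes as they then stand; what a row does not reach is not made up. Full scale, the value 1, is 0.02 m for a shift and 0.08 rad for a turn. A row lasts 1/12 s, in which the tool goes at most 41.7 mm and 7.16 degrees, less where a joint would pass 70% of its speed; a pose out of reach is approached as far as the arm can. A call with a number of a shift or a turn outside -1 to 1 is refused whole. A call with a gripper value outside its range is refused whole. OPENING is the finger opening in mm, from 0 to 85.4, set as the call begins (- or left out, the last holds). The fingers move at their own pace and stop on an object; FORCE is the grip in N (left out, the last holds). Time passes only in rows, so rows that do not move let the fingers close. It gives the time, the measured TCP pose, the force, the opening and the grip force at its end, in the units of the state.
- r.observe(): the state, without advancing time (a new reading comes with each control period).
- viewer.snapshot(name): name is "scene" or "top"; returns a dict with "frame" (384x512x3 uint8, red, green, blue), "vfov" (degrees; the focal length in pixels is half the picture's height over the tangent of half this angle, whatever the lens; pixels are square), "cx", "cy" (the principal point, pixels), "R" (3x3) and "t" (3): a world point X has camera coordinates R X + t. Camera axes: x right, y down, z forward; pixel columns grow to the right and rows downward; lengths in m; the calibration is good to about 2 mm. A picture is of the moment at which its call begins. There is no depth.
- order.sign_off(): hands the job in; it is judged then, once.
The state is a dict: "clock": time; "joints": joint angles; "dq": joint speeds; "joint_efforts": joint torques, N m; "ee_pos": TCP position; "tcp_rot": TCP orientation; "ft_force": force on the tool from outside, world axes, zero at the start; "wrist_torque": the same for the moment, N m; "grip_width": opening from 0.0 (shut) to 1.0 (fully open); "grasp_force": force on a finger pad.
Only numpy, scipy, OpenCV 4.12 (cv2) and the standard library are available. Lean on these libraries where they do the work, as an engineer would, in place of code of your own. Each camera call takes 0.05 s, during which the arm holds its last target. There are 200 camera calls.

TASK

Take the tallest of the three printed sample plaques out of the slotted rack, drawing it straight up by its top edge until it is clear of the slots, and put it on display on the small easel. Keep hold of it until its lower edge is down on the easel's ledge, behind the lip, then let go so that it stays there by itself, right way up, roughly centred and leaning against the easel's back. Leave the two short plaques in their slots and do not disturb the other exhibits.

Things in the scene. Friction and masses are not known exactly. Their poses are not given: they have to be found in the camera images.
- rack: black slotted rack, 150 (x) x 124 (y) footprint, fixed to the table. Origin at the centre of its underside. Base 12 thick; three slots run along its y at x = -50, 0 and +50, each 11.5 wide (x) between pairs of fins whose tops are 52 above the table, with end walls 106 apart in y, also 52 high. One plaque stands in each slot on the base, so a plaque must rise 40 to come out
- tall_plaque: the tall plaque: white printed panel 100 wide x 8 thick x 135 high, with three raised discs on each face, standing loosely upright in any one of the three slots (it can lean up to about 0.1 rad there). Origin at the centre of its lower edge; x = its thickness, y = its width, z up to its top edge. Both faces are alike. Weighs about 110 g. Its top stands 147 above the table, 45 above the short ones
- tall_plaque_top (a point): the middle of the tall plaque's top edge, 135 above its origin
- short_plaque_a: one of two short printed sample plaques, white, 100 wide x 8 thick x 90 high, standing in the rack; origin at the centre of its lower edge, x = its thickness, y = its width, z up; weighs about 75 g; must stay in its slot
- short_plaque_b: one of two short printed sample plaques, white, 100 wide x 8 thick x 90 high, standing in the rack; origin at the centre of its lower edge, x = its thickness, y = its width, z up; weighs about 75 g; must stay in its slot
- easel: small black display easel, 120 (x) x 140 (y), 100 high, fixed. Origin at the centre of its underside, x = the open display side, y along the ledge. Its back, 90 wide, 70 high along the slope, leans 0.26 rad, its top towards -x. The ledge, 140 long, is square to the back (it rises 0.26 rad towards +x); 22 of it lies free between the back and a lip 6 thick and 10 high at the front
- easel_seat (a point): point on the top of the easel's ledge, midway along it and midway between back and lip (11 from each along the ledge); axes as the easel's. It stands 38 above the table, 16 towards +x from the easel's origin
- vase: green printed vase, 68 diameter, 110 high; a bystander, loose, origin at the centre of its underside; leave it alone
- tower: slender yellowish printed tower, 44 diameter at the foot, 85 high; a bystander, loose, origin at the centre of its underside; leave it alone
- pawn: orange printed pawn, 36 diameter, 62 high; a bystander, loose, origin at the centre of its underside; leave it alone
- resin_bottle: aluminium resin bottle, 72 diameter, 190 high; a bystander, loose, origin at the centre of its underside; leave it alone
- gear: grey printed gear, 75 diameter, 30 high, lying flat; a bystander, loose, origin at the centre of its underside; leave it alone
- scraper: long-handled scraper, about 280 long, lying flat on the table; a bystander, leave it alone
Not all that is in view belongs to the job. Leave any green look-alike of the rack alone.

How it is judged:
By the outcome, as a careful person would: the job done as asked, in the order asked, and still so for the second after the job is handed in, with the robot touching nothing.
It also fails if it takes over 48 s, if anything falls off the work surface, if the arm or the gripper's body presses on something with over 40 N, if the wrist force passes 120 N, or if a joint passes its speed limit or range.

## Working session

There is one attempt and no reset: what is moved stays moved. The work goes in short steps, Python scripts to look and compute and a shell command to move; the robot and the scene stay as the last step left them, time stands still between calls to the robot, and variables do not carry over. Pictures are saved under pics/ and viewed, at most 10 in all, crops included, and the job is handed in when it is done.

```bash
ls; mkdir -p pics; python3 - <<'E'
from plant import r, viewer
import cv2
for n in ("scene","top"):
    s=viewer.snapshot(n); cv2.imwrite(f"pics/{n}0.png",cv2.resize(s["frame"][:,:,::-1],None,fx=1.5,fy=1.5,interpolation=cv2.INTER_CUBIC))
    print(n,s["vfov"],s["cx"],s["cy"],s["R"],s["t"])
print(r.observe())
E
```

```text
pics
scene 52.560076122945134 256.07227562617135 190.47298943246676 [[-0.17552786  0.98434334  0.01606711]
 [ 0.51276646  0.10534397 -0.85204061]
 [-0.84039308 -0.14131819 -0.52322906]] [ 0.09490425 -0.17272627  1.63631184]
top 42.86359341347993 257.9140039237348 189.91299392799027 [[ 0.02061847 -0.9996834   0.01442173]
 [-0.99634645 -0.02174111 -0.08258981]
 [ 0.08287721 -0.01266617 -0.99647927]] [-0.02707623  0.55488416  1.51970401]
{'clock': 0.1, 'joints': array([-7.59740261e+01,  1.22208465e+01, -2.00288430e+00,  7.58304122e+01,
        2.24345076e-03,  8.99989823e+01]), 'dq': array([ 0.00446001,  0.04695884, -0.07767369, -0.05455383,  0.009738  ,
       -0.05639811]), 'joint_efforts': array([ 1.08360123e-04, -6.87246466e+01,  4.87807846e+01,  1.22684956e-02,
        7.63763751e-05,  2.19495419e-06]), 'ee_pos': array([ 0.12115654, -0.48497261,  0.40428768]), 'tcp_rot': array([-1.79945857e+02, -2.24441147e-03,  1.40269895e+01]), 'ft_force': array([ 0.50475999, -0.19563794,  0.06285145]), 'wrist_torque': array([-0.00595998, -0.01809033, -0.02481221]), 'grasp_force': 0.0, 'grip_width': 1.0019466207373056}
```

View pics/scene0.png

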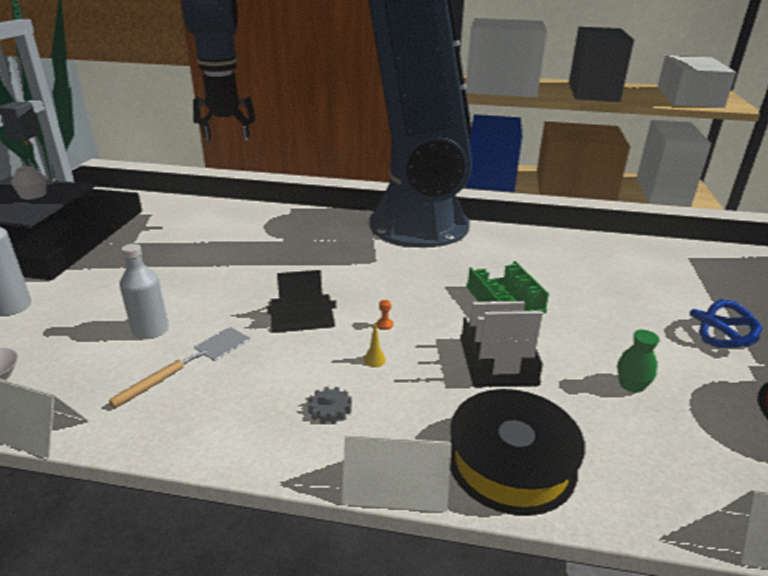

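View pics/top0.png

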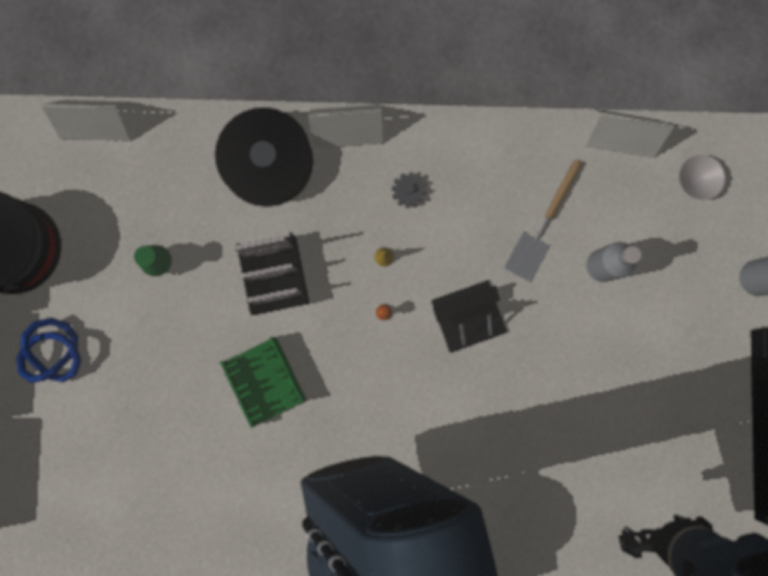

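The scene view shows the rack at about (503,345) with three white plaques, and the easel at about (303,300). In the top view the rack is at about (273,273) and the easel at about (470,315). I'll zoom in on both next.

```bash
cat > h.py <<'E'
import numpy as np, cv2
from plant import r, viewer
def cam(n):
    s=viewer.snapshot(n); s["f"]=192/np.tan(np.radians(s["vfov"]/2)); s["R"]=np.array(s["R"]); s["t"]=np.array(s["t"]); return s
def proj(s,X):
    c=np.atleast_2d(X)@s["R"].T+s["t"]; return c[:,:2]/c[:,2:]*s["f"]+[s["cx"],s["cy"]]
def back(s,uv,z):
    uv=np.atleast_2d(uv); d=np.c_[(uv-[s["cx"],s["cy"]])/s["f"],np.ones(len(uv))]@s["R"]; o=-s["R"].T@s["t"]
    return o+d*((z-o[2])/d[:,2])[:,None]
def crop(s,x,y,w,h,k): return cv2.resize(s["frame"][y:y+h,x:x+w,::-1],None,fx=k,fy=k,interpolation=cv2.INTER_CUBIC)
E
python3 - <<'E'
from h import *
t=cam("top"); s=cam("scene")
g=lambda im:np.clip(im*1.6,0,255).astype('uint8')
a=np.hstack([crop(t,145,140,80,80,5),crop(t,275,175,80,80,5)])
b=np.hstack([crop(s,295,165,80,100,4),crop(s,160,160,80,100,4)])
cv2.imwrite("pics/a.png",g(a)); cv2.imwrite("pics/b.png",g(b))
E
```

```text
(no output)
```

View pics/a.png

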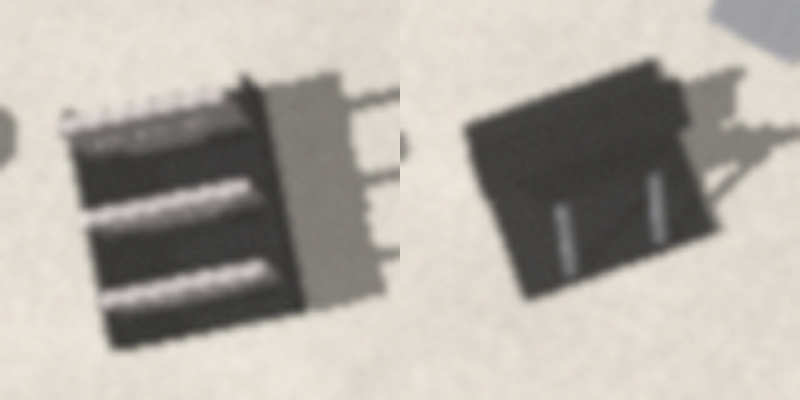

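View pics/b.png

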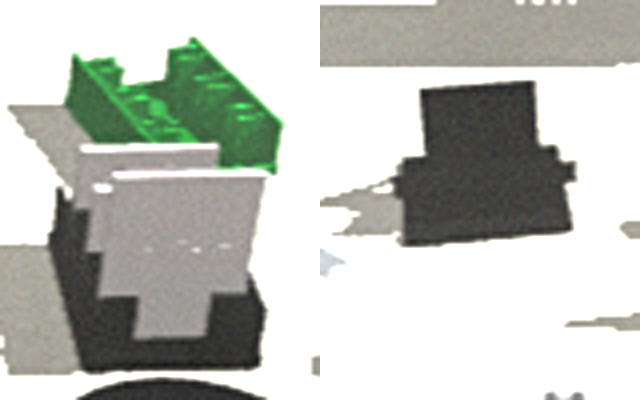

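```bash
python3 - <<'E'
from h import *
np.set_printoptions(precision=4,suppress=True)
t=cam("top"); s=cam("scene")
print("cams",-t["R"].T@t["t"],-s["R"].T@s["t"])
T=lambda p,o,k:np.array(p)/k-.5+.5/k+o
# top view: plaque top edges L,R
P=T([[65,128],[225,97],[90,217],[248,187],[105,300],[263,267]],[145,140],5)
for z in (.147,.102): print("top z",z,back(t,P,z)[:,:2].ravel().round(3))
Q=T([[113,174],[265,174],[80,147],[217,147]],[295,165],4)
for z in (.147,.102): print("scene z",z,back(s,Q,z)[:,:2].ravel().round(3))
print("rack base right edge",back(t,T([[262,85],[305,310]],[145,140],5),0)[:,:2].ravel(), "lower left z0/.052",back(t,T([[113,348]],[145,140],5),0)[:,:2],back(t,T([[113,348]],[145,140],5),.052)[:,:2])
print("rack base front scene",back(s,T([[85,370],[258,368]],[295,165],4),0)[:,:2].ravel())
E=T([[465-400,127],[657-400,62],[718-400,232],[527-400,298],[690-400,125]],[275,175],5)
for z in (0,.038,.1): print("easel top z",z,back(t,E,z)[:,:2].ravel().round(3))
F=T([[403-320,243],[571-320,230],[422-320,89],[534-320,83]],[160,160],4)
for z in (0,.038,.1): print("easel scene z",z,back(s,F,z)[:,:2].ravel().round(3))
E
```

```text
cams [0.4275 0.0042 1.5606] [1.4804 0.156  0.7075]
top z 0.147 [0.611 0.279 0.631 0.187 0.559 0.263 0.579 0.172 0.511 0.252 0.532 0.162]
top z 0.102 [0.617 0.288 0.637 0.193 0.563 0.271 0.583 0.177 0.514 0.26  0.536 0.167]
scene z 0.147 [0.631 0.189 0.611 0.285 0.603 0.166 0.585 0.256]
scene z 0.102 [0.563 0.191 0.542 0.296 0.533 0.167 0.513 0.264]
rack base right edge [0.6604 0.1824 0.5162 0.1505] lower left z0/.052 [[0.4894 0.2718]] [[0.4873 0.2629]]
rack base front scene [0.6534 0.1859 0.6283 0.3025]
easel top z 0 [ 0.527 -0.111  0.571 -0.234  0.463 -0.274  0.419 -0.152  0.531 -0.255]
easel top z 0.038 [ 0.525 -0.108  0.568 -0.228  0.462 -0.267  0.419 -0.149  0.529 -0.249]
easel top z 0.1 [ 0.521 -0.104  0.562 -0.219  0.461 -0.256  0.419 -0.142  0.525 -0.239]
easel scene z 0 [ 0.564 -0.232  0.522 -0.11   0.337 -0.295  0.307 -0.2  ]
easel scene z 0.038 [ 0.613 -0.211  0.573 -0.096  0.399 -0.271  0.37  -0.181]
easel scene z 0.1 [ 0.693 -0.177  0.657 -0.073  0.499 -0.231  0.473 -0.149]
```

```bash
cat >> h.py <<'E'
def easel(o,yaw):
    u=np.array([np.cos(.26),0,np.sin(.26)]); n=np.array([-np.sin(.26),0,np.cos(.26)]); S=np.array([.016,0,.038]); y=np.array([0,1,0])
    q=lambda a,b,h:np.array([a-h*y,a+h*y,b+h*y,b-h*y])
    L=[q(np.array([-.06,0,0]),np.array([.06,0,0]),.07),q(S-.011*u,S-.011*u+.07*n,.045),q(S-.011*u,S+.011*u,.07),q(S+.011*u+.01*n,S+.017*u+.01*n,.07)]
    c,s=np.cos(yaw),np.sin(yaw); R=np.array([[c,-s,0],[s,c,0],[0,0,1]])
    return [p@R.T+np.array([*o,0]) for p in L]
E
python3 - <<'E'
from h import *
t=cam("top"); s=cam("scene"); out=[]
for yw in (20,200):
  for c,(x,y,w,h),k in ((t,(275,175,80,80),4),(s,(160,160,100,80),4)):
    im=np.clip(crop(c,x,y,w,h,k).astype(float)*4-60,0,255).astype('uint8'); im=cv2.resize(im,(w*k,h*k))
    for p,col in zip(easel((.495,-.193),np.radians(yw)),[(0,0,255),(0,255,0),(255,0,0),(0,200,255)]):
        uv=((proj(c,p)-[x,y]+.5)*k).astype(int); cv2.polylines(im,[uv],True,col,1)
    out.append(im[:320])
cv2.imwrite("pics/c.png",np.vstack([np.hstack(out[:2]),np.hstack(out[2:])])[:600])
E
```

```text
(no output)
```

View pics/c.png

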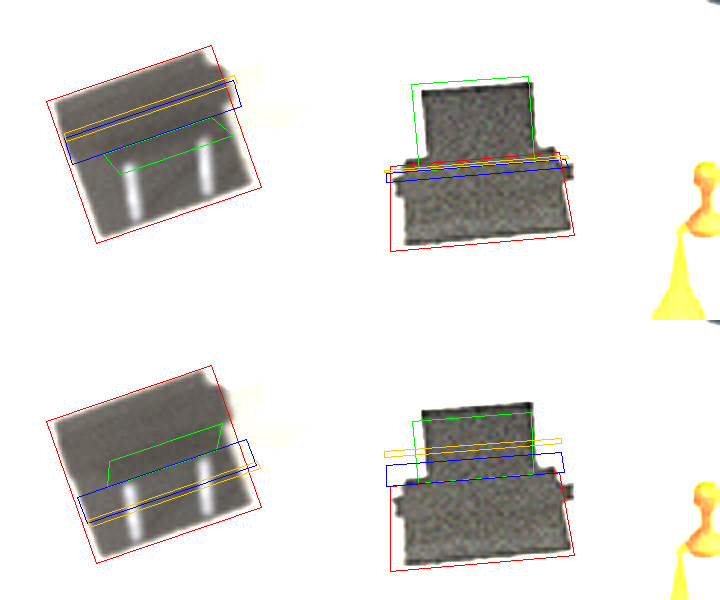

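```bash
python3 - <<'E'
from h import *
from scipy.optimize import least_squares
t=cam("top"); s=cam("scene")
T=lambda p,o:np.array(p)/4-.5+.125+o
ms=T([[87,244],[251,229],[102,92],[213,84]],[160,160]); mt=T([[55,102],[203,52],[252,185],[100,236]],[275,175])
def f(v):
    x,y,a,hw,hd,bx=v; R=np.array([[np.cos(a),-np.sin(a)],[np.sin(a),np.cos(a)]])
    w=lambda p:np.c_[np.array(p)[:,:2]@R.T+[x,y],np.array(p)[:,2]]
    ps=proj(s,w([[hd,-hw,0],[hd,hw,0],[bx,-.045,.1],[bx,.045,.1]]))
    pt=proj(t,w([[hd,hw,0],[hd,-hw,0],[-hd,-hw,0],[-hd,hw,0]]))
    return np.r_[(ps-ms).ravel(),(pt-mt).ravel()]
o=least_squares(f,[.495,-.193,.35,.065,.06,-.012]); print(o.x,np.degrees(o.x[2])); print(o.fun.round(2))
x,y,a=o.x[:3]; print("seat",x+.016*np.cos(a),y+.016*np.sin(a))
E
```

```text
[ 0.49367456 -0.19011721  0.35519756  0.0632881   0.05582366 -0.00469271] 20.35132112600486
[-0.77  0.62 -0.54  0.63 -1.55  0.13  0.09 -0.08 -0.74  0.8  -0.59  0.4
 -1.01  0.07 -0.32  0.4 ]
seat 0.5086758027599012 -0.18455280087952994
```

```bash
python3 - <<'E'
from h import *
t=cam("top"); s=cam("scene")
x0,y0,a=.4937,-.1901,.3552
xs=np.arange(-75,90,5)
print("x",xs)
for nm,c in (("top",t),("scene",s)):
  g=cv2.cvtColor(c["frame"],cv2.COLOR_RGB2GRAY)
  for z in (.042,):
   for y in (-75,-72,-69,-66,-63,-60,0,60,63,66,69,72,75):
    X=np.array([[x0+np.cos(a)*x-np.sin(a)*y/1e3,y0+np.sin(a)*x+np.cos(a)*y/1e3,z] for x in xs/1e3])
    uv=proj(c,X).astype(np.float32)
    print(nm,y,cv2.remap(g,uv[:,0],uv[:,1],cv2.INTER_LINEAR).ravel())
E
```

```text
x [-75 -70 -65 -60 -55 -50 -45 -40 -35 -30 -25 -20 -15 -10  -5   0   5  10
  15  20  25  30  35  40  45  50  55  60  65  70  75  80  85]
top -75 [135 136 139 138 138 136 136 132 112  91 116 119  87  80  79  81  81  81
  80  80  79  79  82 117 136 138 139 139 137 137 137 137 138]
top -72 [136 138 140 139 137 136 135 130 102  93 124 120  87  80  80  81  81  80
  78  75  75  72  73  98 126 137 138 138 137 136 138 138 137]
top -69 [135 138 141 138 133 133 132 123  95 100 128 116  85  80  81  80  80  76
  67  62  62  58  58  71 110 133 136 137 137 136 139 139 138]
top -66 [137 138 140 135 122 119 119 108  88 105 121 106  82  80  81  80  80  70
  50  49  46  46  44  54  93 121 128 133 137 138 140 141 138]
top -63 [137 138 138 132 107  93  96  88  80  96  99  87  77  77  78  77  76  64
  45  41  40  40  39  45  77  99 108 124 139 138 140 140 139]
top -60 [136 138 138 129  93  69  70  68  67  73  72  67  65  66  67  68  66  58
  41  39  39  39  38  41  59  73  81 112 137 139 139 138 138]
top 0 [139 141 142 125  68  41  41  40  39  39  39  40  39  40  38  37  36  36
  37  38  39  40  40  38  
[... 2031 characters left out ...]
95 193 194 194 194 195 194 192 192 194 198 196 169 149 141 146
 149  84  44  39  41  38  45  92 157 144 134 147 157 157 145]
scene 66 [197 196 195 195 197 196 195 194 193 192 192 192 194 195 195 188 185 189
 189 115  50  38  39  37  56 121 204 192 189 199 203 205 197]
scene 69 [198 197 196 197 197 195 193 194 192 193 193 191 189 192 191 192 195 197
 197 108  58  51  59  63  68 125 202 202 203 204 204 207 205]
scene 72 [197 197 198 198 197 196 196 194 192 192 193 193 192 188 187 189 193 195
 191 123  96 105 119 131 134 163 198 199 200 201 200 203 205]
scene 75 [199 198 198 198 197 195 194 192 192 192 194 196 195 189 188 191 193 196
 194 169 163 168 177 182 189 198 201 198 197 198 200 203 204]
```

The front plaque's top edge triangulates to z=0.147 in both views: centre about (0.621, 0.2345), yaw 12°, so it is the tall one. The easel's open side faces +x with yaw about 20°. Combining its ledge ends and back top puts the seat at about (0.516, -0.181). I'll start moving.

```bash
python3 -m inch '[0,0,0,0,0,-1,0,0,0,0,0,-1,0,0,0,0,0,-1,0,0,0,0,0,-1,0,0,0,0,0,-1,0,0,0,0,0,-1,0,0,0,0,0,-1,0,0,0,0,0,-1,0,0,0,0,0,-1,0,0,0,0,0,-1]' 50 30
python3 -m inch '[0,0,0,0,0,-1,0,0,0,0,0,-1,0,0,0,0,0,-1,0,0,0,0,0,-1,0,0,0,0,0,-1,0,0,0,0,0,-1,0,0,0,0,0,-1,0,0,0,0,0,-1,0,0,0,0,0,-1,0,0,0,0,0,-0.2]'
```

```text
clock: 1.43
ee_pos: [0.1212, -0.4851, 0.4047]
tcp_rot: [180.0, 0.0, 60.1]
ft_force: [0.2, 0.5, -0.3]
grip_width: 0.589
grasp_force: 0.0
clock: 2.27
ee_pos: [0.1212, -0.4851, 0.4047]
tcp_rot: [180.0, 0.0, 102.3]
ft_force: [-0.6, 0.7, 0.3]
grip_width: 0.589
grasp_force: 0.0
```

```bash
python3 -m inch '[0.75,0.8,0,0,0,0,0.75,0.8,0,0,0,0,0.75,0.8,0,0,0,0,0.75,0.8,0,0,0,0,0.75,0.8,0,0,0,0,0.75,0.8,0,0,0,0,0.75,0.8,0,0,0,0,0.75,0.8,0,0,0,0,0.75,0.8,0,0,0,0,0.75,0.8,0,0,0,0]'
python3 -m inch '[0.75,0.8,0,0,0,0,0.75,0.8,0,0,0,0,0.75,0.8,0,0,0,0,0.75,0.8,0,0,0,0,0.75,0.8,0,0,0,0,0.75,0.8,0,0,0,0,0.75,0.8,0,0,0,0,0.75,0.8,0,0,0,0,0.75,0.8,0,0,0,0,0.75,0.8,0,0,0,0]'
```

```text
clock: 3.1
ee_pos: [0.2468, -0.3041, 0.4048]
tcp_rot: [180.0, 0.0, 101.9]
ft_force: [0.8, -0.5, -0.0]
grip_width: 0.587
grasp_force: 0.0
clock: 3.93
ee_pos: [0.3721, -0.1239, 0.4048]
tcp_rot: [180.0, 0.0, 101.9]
ft_force: [-0.1, -0.0, -0.4]
grip_width: 0.587
grasp_force: 0.0
```

```bash
python3 -m inch '[0.75,0.8,0,0,0,0,0.75,0.8,0,0,0,0,0.75,0.8,0,0,0,0,0.75,0.8,0,0,0,0,0.75,0.8,0,0,0,0,0.75,0.8,0,0,0,0,0.75,0.8,0,0,0,0,0.75,0.8,0,0,0,0,0.75,0.8,0,0,0,0,0.75,0.8,0,0,0,0]'
python3 -m inch '[0.75,0.8,0,0,0,0,0.75,0.8,0,0,0,0,0.75,0.8,0,0,0,0,0.75,0.8,0,0,0,0,0.75,0.8,0,0,0,0,0.75,0.8,0,0,0,0,0.75,0.8,0,0,0,0,0.75,0.8,0,0,0,0,0.7,0.7,0,0,0,0,0.6,0.7,0,0,0,0,0,0,0,0,0,0]'
python3 -m inch '[0.75,0.8,0,0,0,0,0.75,0.8,0,0,0,0,0.75,0.8,0,0,0,0,0.75,0.8,0,0,0,0,0.75,0.8,0,0,0,0,0.75,0.8,0,0,0,0,0.75,0.8,0,0,0,0,0.75,0.8,0,0,0,0,0.7,0.7,0,0,0,0,0.6,0.7,0,0,0,0]'
```

```text
clock: 4.77
ee_pos: [0.4973, 0.0562, 0.4047]
tcp_rot: [180.0, -0.0, 101.9]
ft_force: [0.3, -0.4, 0.9]
grip_width: 0.586
grasp_force: 0.0
clock: 5.6
ee_pos: [0.6194, 0.2316, 0.4045]
tcp_rot: [-180.0, -0.0, 101.9]
ft_force: [-1.0, 0.2, -0.1]
grip_width: 0.589
grasp_force: 0.0schema error: expected 1 to 10 rows
```

```bash
python3 -m inch '[0,0,0.95,0,0,0,0,0,0.95,0,0,0,0,0,0.95,0,0,0,0,0,0.95,0,0,0,0,0,0.95,0,0,0,0,0.05,0.95,0,0,0,0,0,0,0,0,0]'
python3 - <<'E'
from h import *
s=cam("scene"); t=cam("top")
cv2.imwrite("pics/d.png",np.hstack([crop(s,285,100,100,150,4),crop(t,145,130,100,150,4)]))
E
```

```text
clock: 6.18
ee_pos: [0.6191, 0.2303, 0.2869]
tcp_rot: [-179.7, 0.0, 101.9]
ft_force: [0.0, 0.2, -1.0]
grip_width: 0.583
grasp_force: 0.0
```

View pics/d.png

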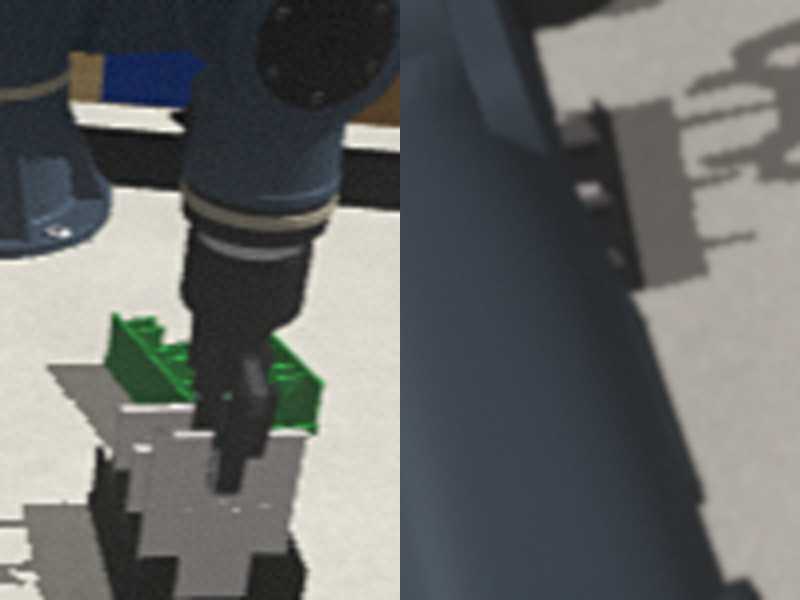

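In the left (scene) half, the near finger at (230,470) is in front of the tall plaque (172–308), about 4 mm off centre, with the other finger behind it. In the right (top) half, the arm hides the view of the plaque. I'll nudge it over and close the fingers.

```bash
python3 -m inch '[0.18,0.1,0,0,0,0,0,0,0,0,0,0,0,0,0,0,0,0]' 
python3 -m inch '[0,0,0,0,0,0,0,0,0,0,0,0,0,0,0,0,0,0,0,0,0,0,0,0,0,0,0,0,0,0,0,0,0,0,0,0,0,0,0,0,0,0,0,0,0,0,0,0]' 0 35
```

```text
clock: 6.53
ee_pos: [0.6215, 0.235, 0.2919]
tcp_rot: [179.9, -0.0, 102.0]
ft_force: [-0.4, -0.8, 0.1]
grip_width: 0.584
grasp_force: 0.0
clock: 7.2
ee_pos: [0.6212, 0.2346, 0.2909]
tcp_rot: [180.0, -0.0, 102.0]
ft_force: [0.1, -0.1, 4.1]
grip_width: 0.089
grasp_force: 36.4
```

```bash
python3 -m inch '[0,0,-0.2,0,0,0,0,0,-0.4,0,0,0,0,0,-0.4,0,0,0,0,0,-0.4,0,0,0,0,0,-0.4,0,0,0,0,0,-0.4,0,0,0,0,0,-0.4,0,0,0,0,0,-0.4,0,0,0]'
python3 -m inch '[0,0,-0.5,0,0,0,0,0,-0.6,0,0,0,0,0,-0.6,0,0,0,0,0,-0.6,0,0,0,0,0,-0.6,0,0,0,0,0,-0.4,0,0,0,0,0,-0.2,0,0,0]'
```

```text
clock: 7.87
ee_pos: [0.6211, 0.2345, 0.3517]
tcp_rot: [180.0, -0.0, 102.0]
ft_force: [0.2, 0.2, -1.0]
grip_width: 0.091
grasp_force: 35.6
clock: 8.45
ee_pos: [0.6212, 0.2346, 0.4223]
tcp_rot: [179.9, -0.0, 102.0]
ft_force: [-0.3, -0.1, -0.6]
grip_width: 0.087
grasp_force: 35.7
```

```bash
python3 -m inch '[-0.3,-0.2,0,0,0,0,-0.6,-0.42,0,0,0,0,-0.9,-0.635,0,0,0,0,-0.9,-0.635,0,0,0,0,-0.9,-0.635,0,0,0,0,-0.9,-0.635,0,0,0,0,-0.9,-0.635,0,0,0,0,-0.9,-0.635,0,0,0,0,-0.9,-0.635,0,0,0,0,-0.9,-0.635,0,0,0,0]'
python3 -m inch '[-0.9,-0.635,0.1,0,0,0,-0.9,-0.635,0.1,0,0,0,-0.9,-0.635,0.1,0,0,0,-0.9,-0.635,0.1,0,0,0,-0.9,-0.635,0.1,0,0,0,-0.9,-0.635,0.1,0,0,0,-0.9,-0.635,0.1,0,0,0,-0.9,-0.635,0.1,0,0,0,-0.9,-0.635,0.1,0,0,0,-0.9,-0.635,0.1,0,0,0]'
python3 -m inch '[-0.9,-0.635,0,0,0,0,-0.9,-0.635,0,0,0,0,-0.6,-0.43,0,0,0,0,-0.38,-0.28,0,0,0,0,0,0,0,0,0,-0.9,0,0,0,0,0,-0.9,0,0,0,0,0,0,0,0,0,0,0,0]'
```

```text
clock: 9.28
ee_pos: [0.5423, 0.0511, 0.42]
tcp_rot: [-179.9, -0.0, 102.0]
ft_force: [-0.1, -1.1, -0.2]
grip_width: 0.09
grasp_force: 35.6
clock: 10.12
ee_pos: [0.4555, -0.1512, 0.4]
tcp_rot: [-180.0, -0.0, 102.0]
ft_force: [0.6, -1.3, -0.7]
grip_width: 0.086
grasp_force: 35.6
clock: 10.78
ee_pos: [0.4294, -0.2126, 0.4004]
tcp_rot: [-180.0, -0.0, 110.2]
ft_force: [0.4, -0.8, -1.6]
grip_width: 0.09
grasp_force: 35.6
```

```bash
python3 -m inch '[0,0,0,-0.4,0,0,0,0,0,-0.6,0,0,0,0,0,-0.6,0,0,0,0,0,-0.6,0,0,0,0,0,-0.6,0,0,0,0,0,-0.45,0,0,0,0,0,0,0,0,0,0,0,0,0,0]'
python3 - <<'E'
from h import *
np.set_printoptions(precision=4,suppress=True)
from scipy.spatial.transform import Rotation as Ro
s=cam("scene"); t=cam("top")
o=r.observe(); M=Ro.from_euler("xyz",o["tcp_rot"],degrees=True).as_matrix(); print(o["ee_pos"],o["tcp_rot"],"bottom",o["ee_pos"]+.279*M[:,2],M[:,1])
g=lambda im:np.clip(im*2.,0,255).astype('uint8')
cv2.imwrite("pics/e.png",g(np.hstack([crop(s,160,95,100,130,4),crop(t,265,150,100,130,4)])))
E
```

```text
clock: 11.45
ee_pos: [0.4292, -0.2127, 0.4008]
tcp_rot: [165.1, -0.0, 110.2]
ft_force: [0.0, -0.6, -0.7]
grip_width: 0.087
grasp_force: 35.6
[ 0.4296 -0.2127  0.4007] [165.1439  -0.0078 110.2564] bottom [ 0.4967 -0.1879  0.1311] [0.9068 0.3346 0.2564]
```

View pics/e.png

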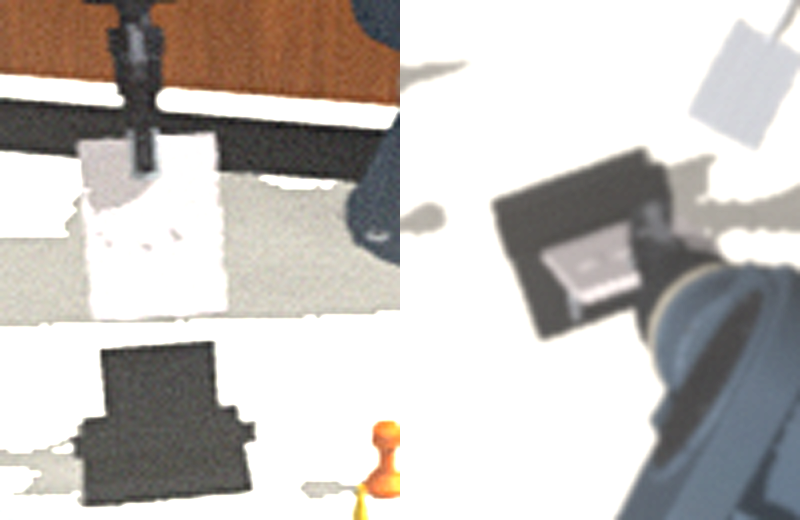

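Left (scene view): the plaque hangs tilted with its lower corners at (93,320) and (226,312). The easel back is below it, from (102,350) to (214,343). Right (top view): the plaque sits over the easel with the arm to its right. Next I compare the lower corners with the prediction.

```bash
python3 - <<'E'
from h import *
np.set_printoptions(precision=4,suppress=True)
from scipy.spatial.transform import Rotation as Ro
s=cam("scene")
o=r.observe(); M=Ro.from_euler("xyz",o["tcp_rot"],degrees=True).as_matrix(); B=o["ee_pos"]+.279*M[:,2]; p=o["ee_pos"]
pr=lambda X:(proj(s,X)-[160,95]+.375)*4
print("pred bottom front L,R",pr([B-.05*M[:,0]+.004*M[:,1],B+.05*M[:,0]+.004*M[:,1]]), "top",pr([B-.135*M[:,2]-.05*M[:,0],B-.135*M[:,2]+.05*M[:,0]]))
# easel with seat at (.5158,-.1806)
e=np.array([np.cos(.3552),np.sin(.3552)]); 
for q in easel(np.array([.5158,-.1806])-.016*e,.3552)[1:]: print(pr(q).round(0).tolist())
S=np.array([.5158,-.1806,.038]); d=S-B; print("to seat, units/20mm",d@M/.02)
E
```

```text
pred bottom front L,R [[ 87.2439 324.2131]
 [220.8649 314.6028]] top [[ 71.339  143.0606]
 [209.3232 135.6585]]
[[105.0, 436.0], [220.0, 426.0], [215.0, 340.0], [97.0, 349.0]]
[[72.0, 439.0], [252.0, 423.0], [255.0, 432.0], [72.0, 448.0]]
[[70.0, 435.0], [254.0, 420.0], [255.0, 422.0], [70.0, 438.0]]
to seat, units/20mm [ 0.0116 -0.2084  4.756 ]
```

```bash
python3 -m inch '[-0.06,-0.2,0.4,0,0,0,0,0,0.7,0,0,0,0,0,0.8,0,0,0,0,0,0.8,0,0,0,0,0,0.7,0,0,0,0,0,0.4,0,0,0,0,0,0.2,0,0,0,0,0,0.1,0,0,0,0,0,0,0,0,0,0,0,0,0,0,0]'
python3 -m inch '[0,0,0.1,0,0,0,0,0,0.1,0,0,0,0,0,0,0,0,0]'
```

```text
clock: 12.43
ee_pos: [0.4463, -0.2081, 0.321]
tcp_rot: [165.1, 0.0, 110.3]
ft_force: [-0.1, 0.2, -1.2]
grip_width: 0.086
grasp_force: 35.6
clock: 12.68
ee_pos: [0.4471, -0.2076, 0.3165]
tcp_rot: [165.1, 0.0, 110.3]
ft_force: [0.6, 0.2, -1.5]
grip_width: 0.087
grasp_force: 35.6
```

```bash
python3 -m inch '[0,0,0.1,0,0,0,0,0,0.1,0,0,0,0,0,0,0,0,0]' | grep -E "pos|ft"
python3 -m inch '[0,0,0.07,0,0,0,0,0,0.07,0,0,0,0,0,0,0,0,0]'| grep -E "pos|ft"
```

```text
ee_pos: [0.4481, -0.2072, 0.3123]
ft_force: [0.4, -0.1, -0.6]
ee_pos: [0.4487, -0.2069, 0.3097]
ft_force: [-0.6, 0.1, -2.1]
```

```bash
python3 -m inch '[0,0,0.05,0,0,0,0,0,0.05,0,0,0,0,0,0,0,0,0]' | grep -E "pos|ft"
python3 -m inch '[0,0,0.05,0,0,0,0,0,0,0,0,0]'| grep -E "pos|ft"
```

```text
ee_pos: [0.4493, -0.2068, 0.3079]
ft_force: [0.4, -0.2, -1.4]
ee_pos: [0.4495, -0.2068, 0.3071]
ft_force: [0.6, -0.3, -1.3]
```

```bash
python3 -m inch '[0,0,0.05,0,0,0,0,0,0,0,0,0]' | grep -E "pos|ft"
python3 -m inch '[0,0,0.05,0,0,0,0,0,0,0,0,0]'| grep -E "pos|ft"
```

```text
ee_pos: [0.4499, -0.2068, 0.3069]
ft_force: [-4.9, -0.8, 12.2]
ee_pos: [0.4502, -0.2067, 0.3069]
ft_force: [-13.4, 1.5, 28.6]
```

Contact is along the ledge normal at the expected height, so the plaque is on the ledge behind the lip. I'll unload slightly and slide it to the back.

```bash
python3 -m inch '[0,0,-0.07,0,0,0,0,0,0,0,0,0]' | grep -E "pos|ft"
python3 -m inch '[0,-0.07,0,0,0,0,0,-0.07,0,0,0,0,0,0,0,0,0,0]'| grep -E "pos|ft"
python3 -m inch '[0,-0.06,0,0,0,0,0,0,0,0,0,0]'| grep -E "pos|ft"
```

```text
ee_pos: [0.4497, -0.2067, 0.3069]
ft_force: [0.7, 0.1, -0.7]
ee_pos: [0.4473, -0.2077, 0.3062]
ft_force: [0.0, 1.1, 7.8]
ee_pos: [0.4462, -0.2081, 0.3059]
ft_force: [-2.3, 0.9, 7.2]
```

```bash
python3 -m inch '[0,-0.06,0,0,0,0,0,0,0,0,0,0]' | grep -E "pos|ft"
python3 -m inch '[0,-0.06,0,0,0,0,0,0,0,0,0,0]'| grep -E "pos|ft"
```

```text
ee_pos: [0.4451, -0.2086, 0.3056]
ft_force: [-2.2, 0.7, 7.8]
ee_pos: [0.4443, -0.2089, 0.3054]
ft_force: [1.1, 1.6, 5.7]
```

```bash
python3 -m inch '[0,-0.06,0,0,0,0,0,0,0,0,0,0]' | grep -E "pos|ft"
python3 - <<'E'
from h import *
s=cam("scene"); t=cam("top")
g=lambda im:np.clip(im*1.6,0,255).astype('uint8')
cv2.imwrite("pics/f.png",g(np.hstack([crop(s,160,95,100,130,4),crop(t,265,150,100,130,4)])))
E
```

```text
ee_pos: [0.4437, -0.2091, 0.3052]
ft_force: [8.1, 4.1, 3.6]
```

View pics/f.png

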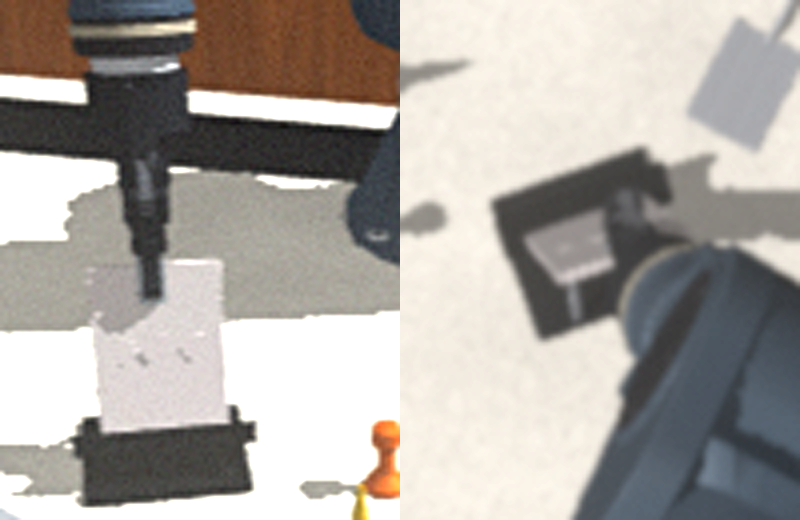

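The plaque's lower edge, from (103,432) to (228,424), is behind the lip and centred between the ledge ends at (77,435) and (253,430). The force shows it touching the back, so I'll release.

```bash
python3 -m inch '[0,0,0,0,0,0,0,0,0,0,0,0,0,0,0,0,0,0,0,0,0,0,0,0,0,0,0,0,0,0,0,0,0,0,0,0]' 40
python3 -m inch '[0,0,-0.2,0,0,0,0,0,-0.4,0,0,0,0,0,-0.7,0,0,0,0,0,-0.9,0,0,0,0,0,-0.9,0,0,0,0,0,-0.9,0,0,0,0,0,-0.6,0,0,0,0,0,0,0,0,0,0,0,0,0,0,0]'
python3 - <<'E'
from h import *
s=cam("scene"); t=cam("top")
g=lambda im:np.clip(im*1.6,0,255).astype('uint8')
cv2.imwrite("pics/g.png",g(np.hstack([crop(s,140,120,240,130,3)])))
E
```

```text
clock: 15.62
ee_pos: [0.4427, -0.2092, 0.3045]
tcp_rot: [165.1, -0.0, 110.3]
ft_force: [0.6, -0.2, 0.4]
grip_width: 0.468
grasp_force: 0.0
clock: 16.37
ee_pos: [0.4206, -0.2176, 0.3942]
tcp_rot: [165.0, 0.1, 110.3]
ft_force: [-0.0, 0.2, -0.2]
grip_width: 0.468
grasp_force: 0.0
```

View pics/g.png

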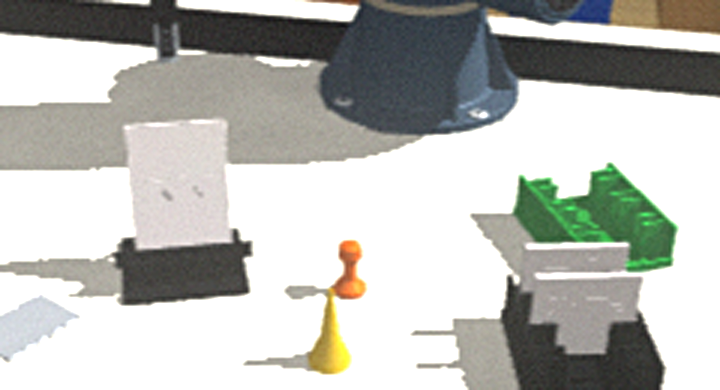

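The plaque stands alone on the easel, with its lower edge from (136,250) to (230,243) behind the lip. Both short plaques are still in the rack, the pawn and tower are in place, and the gripper is clear.

```bash
python3 -c "
from plant import order
print(order.sign_off())"
```

```text
the job is handed in; nothing more can be done
None
```

The tall plaque is on the easel, right way up and roughly centred behind the lip, leaning against the back; the short plaques are still in their slots, and the job was handed in about 16.5 s into the 48 s allowed.

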